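Clamp the seal stone and note the lever's travel

TASK

Take the oblong seal stone out of its open case, set it down on the desk and take it again across its narrow width, then stand it flat on the bed of the lever clamp, lengthwise between the fence and the jaw, and let go. Press the clamp's lever down until the resistance firms up on the stone, without forcing it, and leave it there. To note how far the lever travelled, slide the marker on the upright post until its index is level with the lever's pointer, and leave the other things on the desk where they are.

Things in the scene. Friction and masses are not known exactly. Their poses are not given: they have to be found in the camera images.
- stone: the oblong seal stone: a plain pale marble block, 58 long (its x) x 30 wide (its y) x 50 high (z), 0.23 kg or so. Origin at the centre of its underside. It starts standing in the case. The desk just in front of the clamp, towards the robot, is clear to set it down on.
- case: small open grey case, fixed to the desk, to the robot's left or right, 100 (its x) x 52 (y). Origin under its centre; floor 6 thick. Side walls (60 long, top 52 above the desk) stand 3 mm from the stone's long faces, so the stone can be taken only by its two ends (58 apart along the case's x); a low lip (top 15 above the desk) lies 3 mm beyond each end.
- clamp: seal clamp: dark wooden base, fixed, 80 (x) x 360 (y) x 12 high, lying across the robot's view. Origin under its bed; z up, y from the bed to the lever and marker post. Along y: base from -78, bed 0, jaw face 42 when open, housing 72 to 118 (62 high, cheeks to 90), lever pivot 95 (75 above the desk, axis along x), post 247 (12 x 10, top 110 above the desk).
- bed (a point): on the bed's top surface, 12 above the desk, over the clamp's origin, axes as the clamp's. The stone belongs about here, its length along the clamp's y.
- fence: dark wooden stop block on the bed, 64 (x) x 16 (y) x 58 high, fixed; origin at the foot of the face that looks to +y, towards the jaw; axes as the clamp's. Its distance from the jaw differs from start to start: 72 to 92 mm when open.
- jaw: the sliding steel jaw; origin at the foot of its flat face (50 wide, from 2 to 50 above the bed), which looks to -y at the fence; axes as the clamp's. The jaw slides towards the fence as the lever goes down, 50 mm per rad of lever.
- lever (a joint): lever angle in rad: 0 at rest, the handle rising 0.5 rad above level towards +y; grows as it is pressed down (level at 0.5, limit 0.9). About 2 N at the pad moves it; it stays where it is left, and firms up when the jaw holds the stone against the fence, between 0.28 and 0.68. 5 to 10 N at the pad is a firm press.
- press_pad (a point): top of the lever's black pad, 90 along the handle from the pivot; the pad is 26 wide (x), 52 long, from 62 to 114 along the handle. Press here from above.
- pointer (a point): the thin steel tip of the lever, 130 from the pivot, moving with the lever; its height shows the travel.
- marker (a joint): height of the brass marker on its post in m: 0 at the bottom (index 33 above the desk), growing upward to 0.076. It stays where it is left; about 2 to 3 N moves it.
- index (a point): the marker's index, the tip of its small horizontal tongue that points at the lever (-y), axes as the clamp's
- ear (a point): grip point of the marker's upright brass ear, on the side away from the lever: a plate 10 thick (x), 24 wide (y), whose top is 9 above this point and which runs 46 below it; this point is 42 above and 52 beyond the index
- paste_jar: bystander: lidded round porcelain jar, 60 across, 45 high; leave it alone
- square_seal: bystander: square standing seal stone, 25 x 25 x 60 high; leave it alone
- water_cup: bystander: white cup, 70 across, 55 high; leave it alone
- ink_bottle: bystander: brown glass bottle, 52 across, 85 high; leave it alone
- paperweight: bystander: wooden bar, 30 x 200 x 18 high; leave it alone
- ink_stick: bystander: black bar, 75 x 22 x 11 high; leave it alone
- brush: bystander: brush lying on the desk, 200 long and 9 thick; leave it alone

How it is judged:
By the outcome, as a careful person would: the job done as asked, in the order asked, and still so for the second after the job is handed in, with the robot touching nothing.
It also fails if it takes over 72 s, if anything falls off the work surface, if the arm or the gripper's body presses on something with over 40 N, if the wrist force passes 120 N, or if a joint passes its speed limit or range.

ROBOT

A 6-joint arm with a two-finger parallel gripper is mounted at the origin on the work surface. World frame = base frame: x ahead of the robot, y to its left, z up, the work surface at z = 0. Lengths are in mm, angles in rad, forces in N, time in s.
With the tool pointing down it reaches from about 400 to 825 mm from the base axis. Payload 7 kg.
Tool frame: the origin (TCP) lies midway between the tips of the shut fingers; the grasp point (between the pads) lies 19 mm behind it; z points along the fingers, y is the line along which they close (so a half turn about z gives the same grasp; the last joint's range is limited). The gripper opens to 88 mm and grips with 3 to 60 N. Pads are 19 mm wide; open, the fingers measure 130 mm over their backs; the gripper's body (78 mm by 193 mm) begins 47 mm behind the grasp point.
Start: joints at [-0.859, 0.359, 0.012, 0, -1.224, -0.288], TCP at [277.55, -615.273, 201.761] pointing down, gripper open.
Joint ranges: [-3.07, 3.07], [-1.43, 2.12], [-1.02, 1.25], [-3.03, 1.67], [-3.05, -0], [-3.03, 3.03]. Speed limits (rad/s): [2.39, 2.39, 3.01, 3.14, 3.14, 3.14].

INTERFACE

Orientations are given as a unit quaternion [x, y, z, w].
In Python, from workcell import robot gives the robot as it stands.
- The arm moves only by the shell command python3 jog.py FILE [OPENING] [FORCE], which reads ROWS from the file FILE. ROWS is a JSON list that holds a single list of rows (three levels of brackets), with 1 to 12 rows, each of 4 numbers: dx, dy, dz in mm, then a turn about the tool's z in rad; each row shifts and turns the commanded pose from where the row before left it, along the tool's axes as they then stand; what a row does not reach is not made up. A row lasts 1/8 s, in which the tool goes at most 62.5 mm and 0.188 rad, less where a joint would pass 70% of its speed; a pose out of reach is approached as far as the arm can. OPENING is the finger opening in mm, set as the command begins (- or left out keeps the last). The fingers move at their own pace and stop on an object; FORCE is the grip in N (left out, the last holds). Time passes only in rows, so rows that do not move let the fingers close. It prints the time, the measured TCP pose, the force, the opening and the grip force at its end. Input that does not fit is refused with a message, and nothing moves.
- robot.state(): the state, without advancing time (a new reading comes with each control period).
- robot.get_image(name): name is "scene" or "top" or "wrist"; returns the picture (400x640x3 uint8, red, green, blue); there is no depth.
- robot.get_calibration(name): a dict with "vertical_fov" (degrees; the focal length in pixels is half the picture's height over the tangent of half this angle, whatever the lens; pixels are square), "cx", "cy" (the principal point, pixels), "extrinsics" (4x4, takes a point from camera to world coordinates). Camera axes: x right, y down, z forward; pixel columns grow to the right and rows downward; lengths in mm; the calibration is good to about 2 mm. The wrist camera is an equidistant fisheye: a pixel r from the principal point sees the ray r / f radians off the axis. A picture is of the moment at which its call begins: read the wrist's pose just before it. get_calibration takes no time and is no camera call; for the wrist camera it gives the pose at the moment of the call.
- robot.finish_job(): hands the job in; it is judged then, once.
The state is a dict: "time_s": time; "qpos": joint angles; "joint_vel": joint speeds; "tau": joint torques, N m; "tcp_pos": TCP position; "ee_rot": TCP orientation; "force": force on the tool from outside, world axes, zero at the start; "ft_torque": the same for the moment, N m; "opening": finger opening in mm; "gripper_force": force on a finger pad.
Only numpy, scipy, OpenCV 4.12 (cv2) and the standard library are available. Lean on these libraries where they do the work, as an engineer would, in place of code of your own. Each camera call takes 0.05 s, during which the arm holds its last target. There are 200 camera calls.

## Working session

There is one attempt and no reset: what is moved stays moved. The work goes in short steps, Python scripts to look and compute and a shell command to move; the robot and the scene stay as the last step left them, time stands still between calls to the robot, and variables do not carry over. Pictures are saved under pics/ and viewed, at most 10 in all, crops included, and the job is handed in when it is done.

```bash
ls; mkdir -p pics
cat > h.py <<'E'
from workcell import robot
import numpy as np, cv2
def snap(n,f=None):
    im=np.array(robot.get_image(n)); 
    if f: cv2.imwrite('pics/'+f,im[:,:,::-1])
    return im
def ray(n,u,v,cal=None):
    c=cal or robot.get_calibration(n); f=200/np.tan(np.radians(c['vertical_fov'])/2)
    x,y=u-c['cx'],v-c['cy']
    if n=='wrist':
        r=np.hypot(x,y); t=r/f; d=np.array([x/r*np.sin(t),y/r*np.sin(t),np.cos(t)]) if r>0 else np.array([0,0,1.])
    else: d=np.array([x/f,y/f,1.])
    E=np.array(c['extrinsics']); return E[:3,3],E[:3,:3]@d
def plane(n,u,v,z,cal=None):
    o,d=ray(n,u,v,cal); return o+d*(z-o[2])/d[2]
def proj(n,p,cal=None):
    c=cal or robot.get_calibration(n); f=200/np.tan(np.radians(c['vertical_fov'])/2)
    E=np.array(c['extrinsics']); q=E[:3,:3].T@(np.array(p)-E[:3,3])
    if n=='wrist':
        s=np.hypot(q[0],q[1]); t=np.arctan2(s,q[2]); return np.array([c['cx']+f*t*q[0]/s,c['cy']+f*t*q[1]/s])
    return np.array([c['cx']+f*q[0]/q[2],c['cy']+f*q[1]/q[2]])
E
python3 - <<'E'
from h import *
np.set_printoptions(precision=3,suppress=True)
snap('top','top0.png');snap('scene','scene0.png')
for n in('top','scene','wrist'): print(n,robot.get_calibration(n))
s=robot.state();print(s['tcp_pos'],s['ee_rot'],s['force'])
E
```

```text
jog.py
pics
workcell.py
top {'vertical_fov': 52.857936964721915, 'cx': 329.16837765529436, 'cy': 206.88855851491988, 'extrinsics': array([[   0.025,   -0.994,    0.108,  464.891],
       [  -1.   ,   -0.024,    0.014,  -11.042],
       [  -0.012,   -0.109,   -0.994, 1018.259],
       [   0.   ,    0.   ,    0.   ,    1.   ]])}
scene {'vertical_fov': 52.93257298592391, 'cx': 320.76459615455764, 'cy': 203.57412428030838, 'extrinsics': array([[  -0.673,    0.411,   -0.615, 1139.743],
       [   0.74 ,    0.378,   -0.556,  518.686],
       [   0.004,   -0.83 ,   -0.558,  611.912],
       [   0.   ,    0.   ,    0.   ,    1.   ]])}
wrist {'vertical_fov': 65.70646984690485, 'cx': 321.1517122952542, 'cy': 200.4036227943622, 'extrinsics': array([[  -0.411,    0.881,    0.236,  212.966],
       [   0.912,    0.397,    0.107, -643.975],
       [   0.001,    0.259,   -0.966,  383.986],
       [   0.   ,    0.   ,    0.   ,    1.   ]])}
[ 277.346 -614.887  200.923] [-0.21   0.978  0.001 -0.   ] [ 0.83  -0.486 -1.159]
```

View pics/top0.png

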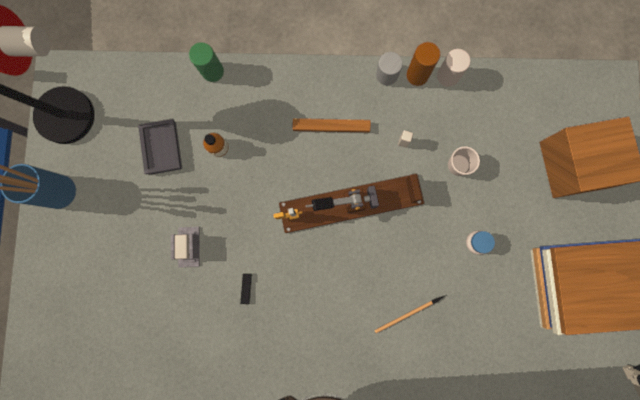

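View pics/scene0.png

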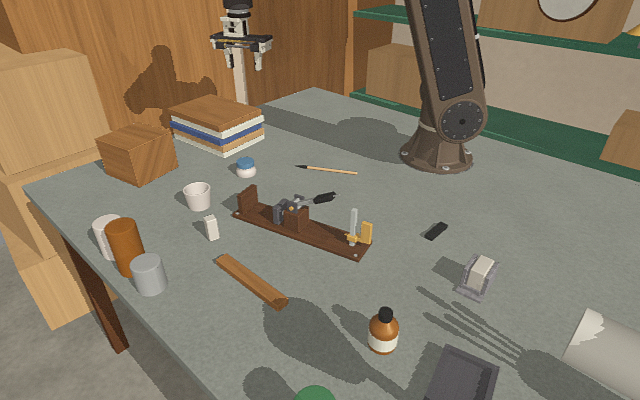

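Top: case and stone at (187,247), clamp from post end (280,220) to fence (418,188), brush at (410,315), ink stick (247,288). Zooming for corners.

Run:
```python
from h import *
np.set_printoptions(precision=1,suppress=True)
im=snap('top')
hsv=cv2.cvtColor(im,cv2.COLOR_RGB2HSV)
a=cv2.resize(im[165:245,265:435],None,fx=4.7,fy=4.7,interpolation=cv2.INTER_CUBIC)
b=cv2.resize(im[220:275,160:215],None,fx=4,fy=4,interpolation=cv2.INTER_CUBIC)
o=np.zeros((a.shape[0]+b.shape[0],a.shape[1],3),np.uint8);o[:a.shape[0]]=a;o[a.shape[0]:,:b.shape[1]]=b
cv2.imwrite('pics/z1.png',o[:,:,::-1])
# stone top
m=((im.min(2)>135)).astype(np.uint8); m[:220]=0;m[275:]=0;m[:,:160]=0;m[:,215:]=0
c=max(cv2.findContours(m,0,2)[0],key=cv2.contourArea);r=cv2.minAreaRect(c);bx=cv2.boxPoints(r)
P=np.array([plane('top',u+.0,v,56) for u,v in bx]);print('stone',r,P.mean(0),P,np.linalg.norm(np.diff(P,axis=0),axis=1))
# base
m=((hsv[...,0]<15)&(hsv[...,1]>90)&(hsv[...,2]<130)).astype(np.uint8);m[:165]=0;m[245:]=0;m[:,:265]=0;m[:,435:]=0
m=cv2.morphologyEx(m,3,np.ones((9,9)))
c=max(cv2.findContours(m,0,2)[0],key=cv2.contourArea);r=cv2.minAreaRect(c);bx=cv2.boxPoints(r)
P=np.array([plane('top',u,v,12) for u,v in bx]);print('base',r,bx,P.mean(0),P,np.linalg.norm(np.diff(P,axis=0),axis=1))
```

```text
stone ((180.0, 246.5), (23.0, 10.0), 90.0) [466.3 357.1  56. ] [[493.3 370.9  56. ]
 [493.9 346.9  56. ]
 [439.3 343.3  56. ]
 [438.7 367.3  56. ]] [24.1 54.8 23.9]
base ((350.9283447265625, 203.09097290039062), (31.1552791595459, 142.28860473632812), 78.02386474609375) [[278.1 202.6]
 [417.3 173.1]
 [423.8 203.6]
 [284.6 233.1]] [585.9 -51.2  12. ] [[ 582.5  132.7   12. ]
 [ 666.1 -217.4   12. ]
 [ 588.7 -233.7   12. ]
 [ 506.1  113.5   12. ]] [359.9  79.  356.8]
```

View pics/z1.png

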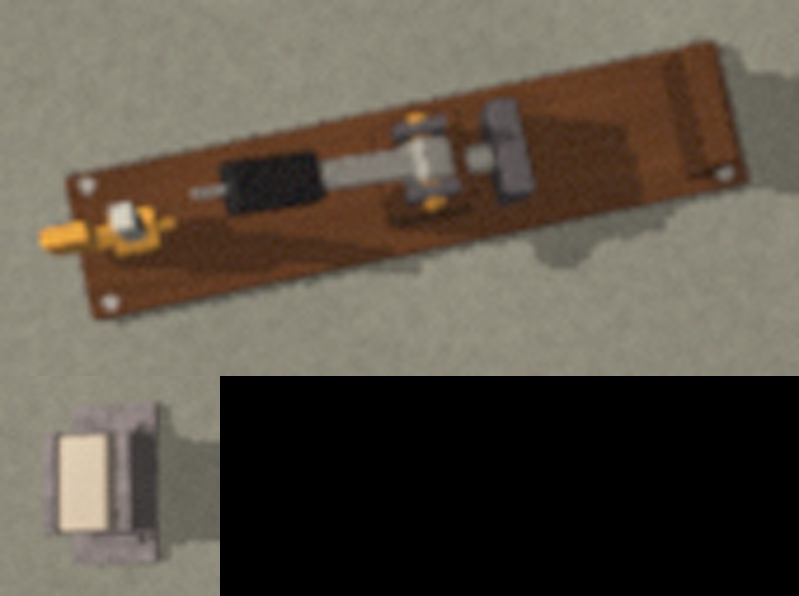

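Zoom shows base, fence (right), jaw, lever pointing left, marker post left (zoom px: base corners (67,175),(95,320),(748,185)); stone sits pale in the case. Moving over the clamp for a closer wrist view.

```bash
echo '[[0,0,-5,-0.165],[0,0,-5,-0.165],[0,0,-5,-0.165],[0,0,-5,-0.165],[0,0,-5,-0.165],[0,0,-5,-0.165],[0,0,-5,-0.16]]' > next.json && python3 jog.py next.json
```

```text
refused: ROWS must be a list holding one list of rows, three levels of brackets. Nothing was moved.
```

The call was refused and nothing moved: it wants a list holding one list of rows, three levels of brackets. Same move again in that form.

```bash
echo '[[[0,0,-5,-0.165],[0,0,-5,-0.165],[0,0,-5,-0.165],[0,0,-5,-0.165],[0,0,-5,-0.165],[0,0,-5,-0.165],[0,0,-5,-0.16]]]' > next.json && python3 jog.py next.json ; echo '[[[-47,-22,0,0],[-47,-22,0,0],[-47,-22,0,0],[-47,-22,0,0],[-47,-22,0,0],[-47,-22,0,0],[-47,-22,0,0],[-47,-22,0,0],[-47,-22,0,0],[-47,-22,0,0],[-47,-22,0,0],[-47,-22,0,0]]]' > next.json && python3 jog.py next.json; echo '[[[0,0,0,0],[0,0,0,0]]]' > next.json && python3 jog.py next.json
python3 - <<'E'
from h import *
import pickle
c=robot.get_calibration('wrist');im=snap('wrist','w1.png');pickle.dump((c,im),open('w1.pkl','wb'))
s=robot.state();print(s['tcp_pos'],s['ee_rot'],s['qpos'],s['time_s'],s['force'])
E
```

```text
time_s: 1.02
tcp_pos: [277.5, -615.1, 236.5]
ee_rot: [0.71, -0.704, -0.0, -0.0]
force: [-0.5, -0.1, -0.1]
opening: 87.7
gripper_force: 0.0
time_s: 2.52
tcp_pos: [540.2, -48.8, 236.8]
ee_rot: [0.708, -0.706, -0.0, -0.0]
force: [1.9, -1.3, -0.3]
opening: 88.0
gripper_force: 0.0
time_s: 2.78
tcp_pos: [539.6, -50.3, 236.4]
ee_rot: [0.708, -0.706, -0.0, 0.0]
force: [0.5, -0.2, 0.1]
opening: 87.9
gripper_force: 0.0
[539.44547499 -50.86671554 236.57135947] [ 7.08127255e-01 -7.06084776e-01 -1.53396142e-04  2.35781620e-04] [ 2.67781055e-01  1.17817367e-01 -2.27235224e-01 -3.44829730e-05
 -1.22630538e+00 -2.64880897e-01] 2.825 [ 1.00231769 -1.15090771  0.02632484]
```

View pics/w1.png

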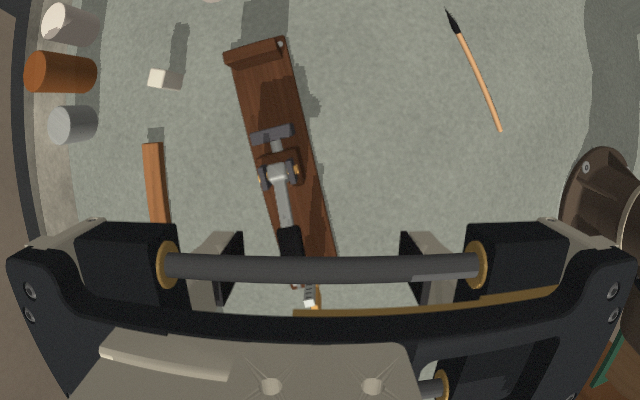

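Clamp seen with fence top near (255,50), jaw (272,133); post hidden by the gripper. One more look from further left, on the way to the case.

```bash
echo '[[[-57,8,0,0],[-57,8,0,0],[-57,8,0,0],[-57,8,0,0],[0,0,0,0],[0,0,0,0],[0,0,0,0]]]' > next.json && python3 jog.py next.json
python3 - <<'E'
from h import *
import pickle
c=robot.get_calibration('wrist');im=snap('wrist');pickle.dump((c,im),open('w2.pkl','wb'))
cv2.imwrite('pics/w2.png',cv2.resize(im[0:300,150:550],None,fx=2,fy=2,interpolation=cv2.INTER_CUBIC)[:,:,::-1])
E
```

```text
time_s: 3.7
tcp_pos: [507.4, 175.9, 236.9]
ee_rot: [0.707, -0.707, 0.0, -0.0]
force: [-0.5, -0.3, 0.6]
opening: 87.6
gripper_force: 0.0
```

View pics/w2.png

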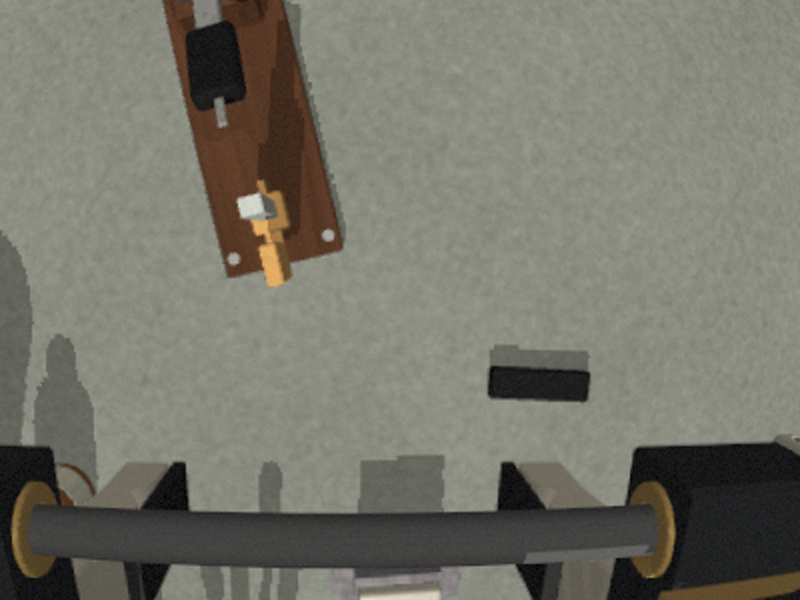

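Post end of base: corners at crop (228,277),(342,247). Now compute clamp pose and stone yaw numerically, and zoom w1 on fence/jaw.

Run:
```python
from h import *
import pickle
np.set_printoptions(precision=1,suppress=True)
c1,i1=pickle.load(open('w1.pkl','rb'));c2,i2=pickle.load(open('w2.pkl','rb'))
for u,v in((264,138.5),(321,123.5)): print('w2 corner',plane('wrist',u,v,12,c2))
Z=lambda x,y:((x+.5)/4.7-.5+265,(y+.5)/4.7-.5+165)
for p in((67,175),(95,320),(748,185)): print('top corner',plane('top',*Z(*p),12))
cv2.imwrite('pics/w1z.png',cv2.resize(i1[20:170,200:350],None,fx=4,fy=4,interpolation=cv2.INTER_CUBIC)[:,:,::-1])
im=snap('top').astype(float).min(2)
def cross(a,x,t):
    i=[k for k in range(len(a)-1) if (a[k]-t)*(a[k+1]-t)<0]
    return [x+k+(t-a[k])/(a[k+1]-a[k]) for k in i]
L=[];R=[]
for r in range(238,256):
    k=cross(im[r,165:200],165,150)
    if len(k)>1:L.append((k[0],r));R.append((k[-1] if len(k)==2 else k[1],r))
T=[];B=[]
for q in range(177,184):
    k=cross(im[225:270,q],225,150)
    if len(k)>1:T.append((q,k[0]));B.append((q,k[-1]))
for n,S in zip('LRTB',(L,R,T,B)):
    P=np.array([plane('top',u,v,56) for u,v in S]);m=P.mean(0);d=np.linalg.svd(P-m)[2][0];print(n,len(S),m,np.degrees(np.arctan2(d[1],d[0])))
```

```text
w2 corner [582.4 130.5  12. ]
w2 corner [506.9 111.5  12. ]
top corner [584.5 130.8  12. ]
top corner [507.2 112.9  12. ]
top corner [ 587.7 -233.7   12. ]
L 4 [450.5 366.9  56. ] 141.7116584167728
R 4 [451.1 342.   56. ] -172.9601976854912
T 7 [456.4 356.4  56. ] -79.69235955384936
B 7 [437.9 355.2  56. ] -80.87585759918883
```

View pics/w1z.png

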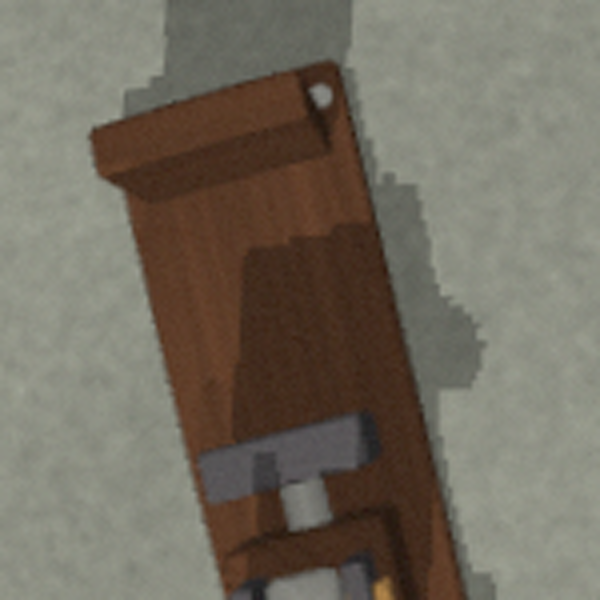

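Run:
```python
from h import *
import pickle
np.set_printoptions(precision=1,suppress=True)
c1,i1=pickle.load(open('w1.pkl','rb'))
F=lambda x,y:((x+.5)/4-.5+200,(y+.5)/4-.5+20)
fr=[plane('wrist',*F(*p),12,c1) for p in((155,203),(330,150))]
ft=[plane('wrist',*F(*p),70,c1) for p in((110,178),(310,128))]
jt=[plane('wrist',*F(*p),62,c1) for p in((200,456),(362,412))]
rc=plane('wrist',*F(338,65),12,c1)
lp=np.array([(583,131,12),(507,112.2,12)])
yd=(lp[1]-rc)[:2];yd/=np.linalg.norm(yd);xd=np.array([yd[1],-yd[0]])
print('rc',rc,'yaw',np.degrees(np.arctan2(xd[1],xd[0])),np.linalg.norm((lp[1]-rc)[:2]))
# base y range -78..282, x +-40
mid=lp.mean(0)[:2]; O=np.mean([mid-282*yd, rc[:2]+78*yd+40*xd],0);print('O',O,mid-282*yd,rc[:2]+78*yd+40*xd,'xd',xd,'yd',yd)
for n,S in(('fence foot',fr),('fence top',ft),('jaw top',jt)):
    for p in S: print(n,p,'clamp',(p[:2]-O)@xd,(p[:2]-O)@yd)
im=cv2.imread('pics/top0.png')[:,:,::-1].astype(float).min(2)
print(im[246,170:195]);print(im[230:265,180])
def cross(a,x,t):
    i=[k for k in range(len(a)-1) if (a[k]-t)*(a[k+1]-t)<0]
    return [x+k+(t-a[k])/(a[k+1]-a[k]) for k in i]
t=130
L=[];R=[]
for r in range(238,256):
    k=cross(im[r,165:200],165,t)
    if len(k)>1:L.append((k[0],r));R.append((k[1],r))
T=[];B=[]
for q in range(177,184):
    k=cross(im[225:270,q],225,t)
    if len(k)>1:T.append((q,k[0]));B.append((q,k[-1]))
for n,S in zip('LRTB',(L,R,T,B)):
    P=np.array([plane('top',u,v,56) for u,v in S]);m=P.mean(0);d=np.linalg.svd(P-m)[2][0];print(n,len(S),m,np.degrees(np.arctan2(d[1],d[0])))
```

```text
rc [ 587.7 -233.7   12. ] yaw 13.127087070594625 355.1811033604662
O [ 609.  -150.8] [ 609. -153.] [ 608.9 -148.7] xd [1.  0.2] yd [-0.2  1. ]
fence foot [ 648.7 -189.    12. ] clamp 30.03550158595428 -46.17448024212778
fence foot [ 590.  -204.1   12. ] clamp -30.6119206611031 -47.502897974578005
fence top [ 646.7 -187.7   70. ] clamp 28.35868410739316 -44.46773104169324
fence top [ 588.4 -198.9   70. ] clamp -30.943980239306658 -42.09047955480385
jaw top [ 622.2 -104.8   62. ] clamp 23.360601487042626 41.794958991391596
jaw top [ 574.4 -116.6   62. ] clamp -25.91650710576873 41.188429315778066
[127. 130. 133. 116. 111. 163. 180. 177. 177. 174. 175. 176. 173. 174.
 174. 164. 131.  87.  88. 119. 138. 128.  95.  61.  60.]
[128. 123. 126. 128. 129. 160. 178. 178. 177. 177. 176. 176. 177. 175.
 175. 174. 175. 175. 174. 172. 171. 172. 170. 176. 173. 176. 177. 169.
 136. 125. 129. 130. 130. 127. 125.]
L 16 [465.8 375.2  56. ] -162.13127509787552
R 16 [466.1 360.4  56. ] -123.0345245716477
T 6 [506.5 360.5  56. ] 3.3705760723754805
B 6 [436.4 355.9  56. ] -61.508897205778894
```

Run:
```python
from h import *
np.set_printoptions(precision=1,suppress=True)
im=cv2.imread('pics/top0.png')[:,:,::-1].astype(float).min(2)
def cross(a,x,t):
    i=[k for k in range(len(a)-1) if (a[k]-t)*(a[k+1]-t)<0]
    return [x+k+(t-a[k])/(a[k+1]-a[k]) for k in i]
t=148
L=[];R=[];T=[];B=[]
for r in range(237,256):
    k=cross(im[r,165:192],165,t)
    if len(k)>1:L.append((k[0],r));R.append((k[1],r))
for q in range(176,185):
    k=cross(im[225:270,q],225,t)
    if len(k)>1:T.append((q,k[0]));B.append((q,k[-1]))
for n,S in zip('LRTB',(L,R,T,B)):
    P=np.array([plane('top',u,v,56) for u,v in S]);m=P.mean(0);d=np.linalg.svd(P-m)[2][0];print(n,len(S),m,np.degrees(np.arctan2(d[1],d[0])))
```

```text
L 19 [467.1 369.8  56. ] -176.0122812773787
R 19 [467.7 344.   56. ] -176.12235896431628
T 9 [494.5 359.   56. ] -86.97037141823505
B 9 [439.7 355.4  56. ] -85.67242168618375
```

```bash
echo '[[[-45,10,0,0],[-45,10,0,0],[-45,10,0,0],[-45,10,0,0],[0,0,0,-0.066],[0,0,50,0],[0,0,50,0],[0,0,0,0],[0,0,0,0],[0,0,0,0]]]' > next.json && python3 jog.py next.json
cat > to.py <<'E'
# tool-axis deltas to reach world x y z and tool-x yaw (deg)
import sys; from h import *; from scipy.spatial.transform import Rotation as R
x,y,z,w=map(float,sys.argv[1:5]); s=robot.state(); M=R.from_quat(s['ee_rot']).as_matrix()
d=M.T@(np.array([x,y,z])-s['tcp_pos']); yaw=np.degrees(np.arctan2(M[1,0],M[0,0]))
t=-((w-yaw+180)%360-180); print('d',d.round(1),'turn',round(np.radians(t),3),'yaw',round(yaw,2),'tcp',np.round(s['tcp_pos'],1),'q6',round(s['qpos'][5],2))
E
python3 to.py 467.1 357 24 -86.2
```

```text
time_s: 5.05
tcp_pos: [467.8, 358.3, 139.2]
ee_rot: [0.731, -0.682, -0.0, -0.002]
force: [0.1, -0.1, 0.1]
opening: 87.5
gripper_force: 0.0
d [  1.5   1.1 115.2] turn 0.003 yaw -86.05 tcp [467.8 358.3 139.2] q6 -0.92
```

```bash
echo '[[[1.5,1,45,0],[0,0,45,0],[0,0,25,0],[0,0,0,0],[0,0,0,0]]]' > next.json && python3 jog.py next.json; echo '[[[0,0,0,0],[0,0,0,0],[0,0,0,0],[0,0,0,0],[0,0,0,0],[0,0,0,0]]]' > next.json && python3 jog.py next.json 50 20
python3 - <<'E'
from h import *
snap('scene');im=snap('scene');cv2.imwrite('pics/s2.png',cv2.resize(im[180:320,380:580],None,fx=3,fy=3)[:,:,::-1])
E
```

```text
time_s: 5.68
tcp_pos: [466.8, 356.9, 23.7]
ee_rot: [0.731, -0.682, -0.0, -0.001]
force: [-0.1, -0.3, 0.0]
opening: 87.7
gripper_force: 0.0
time_s: 6.42
tcp_pos: [465.9, 356.0, 22.2]
ee_rot: [0.731, -0.682, 0.0, -0.0]
force: [-0.9, -0.4, 5.2]
opening: 57.8
gripper_force: 20.0
```

View pics/s2.png

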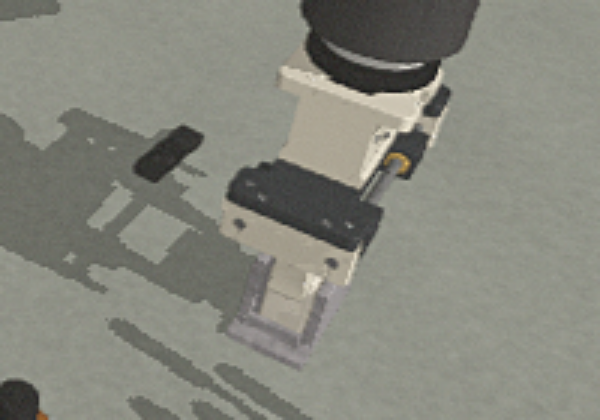

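Stone gripped by its ends (opening 57.8, 20 N) inside the case. Lift, carry to the clear spot, turn.

```bash
echo '[[[0,0,-20,0],[0,0,-40,0],[0,0,-40,0],[56,3,0,0],[56,3,0,0],[56,3,0,0],[56,3,0,0],[56,3,0,0],[56,3,0,0],[56,3,0,0],[0,0,0,0]]]' > next.json && python3 jog.py next.json 50 25; echo '[[[0,0,0,-0.173],[0,0,0,-0.173],[0,0,0,-0.173],[0,0,0,-0.173],[0,0,0,-0.173],[0,0,0,-0.173],[0,0,0,-0.173],[0,0,0,-0.173],[0,0,0,-0.173],[0,0,0,-0.173],[0,0,0,0],[0,0,0,0]]]' > next.json && python3 jog.py next.json; python3 to.py 470 -40 18 13.1
```

```text
time_s: 7.9
tcp_pos: [470.4, -40.0, 121.0]
ee_rot: [0.729, -0.684, -0.001, 0.001]
force: [0.2, 1.1, -2.7]
opening: 58.0
gripper_force: 25.0
time_s: 9.4
tcp_pos: [471.6, -36.4, 121.5]
ee_rot: [0.994, 0.112, -0.0, -0.0]
force: [0.6, -0.0, -1.7]
opening: 57.8
gripper_force: 25.0
d [ -2.3   3.1 103.5] turn -0.004 yaw 12.88 tcp [471.6 -36.4 121.5] q6 1.46
```

```bash
echo '[[[0,0,40,0],[0,0,40,0],[0,0,20,0],[0,0,0,0],[0,0,0,0]]]' > next.json && python3 jog.py next.json; echo '[[[0,0,2,0],[0,0,1,0],[0,0,1,0],[0,0,0,0]]]' > next.json && python3 jog.py next.json; echo '[[[0,0,1,0],[0,0,1,0],[0,0,0,0]]]' > next.json && python3 jog.py next.json
```

```text
time_s: 10.02
tcp_pos: [472.5, -36.6, 22.5]
ee_rot: [0.994, 0.113, 0.0, 0.0]
force: [0.5, 0.0, -1.3]
opening: 57.5
gripper_force: 25.0
time_s: 10.52
tcp_pos: [471.8, -36.8, 17.8]
ee_rot: [0.994, 0.114, 0.0, -0.0]
force: [-0.7, -0.8, -2.0]
opening: 57.4
gripper_force: 25.0
time_s: 10.9
tcp_pos: [471.9, -36.8, 16.2]
ee_rot: [0.993, 0.114, 0.0, 0.0]
force: [-1.7, -0.4, 4.8]
opening: 57.9
gripper_force: 25.0
```

```bash
python3 to.py 471.9 -36.8 18 -76.9; echo '[[[0,0,0,0],[0,0,0,0],[0,0,0,0],[0,0,-15,0],[0,0,-30,0],[0,0,-35,0]]]' > next.json && python3 jog.py next.json 80; echo '[[[0,0,0,0.174],[0,0,0,0.174],[0,0,0,0.174],[0,0,0,0.174],[0,0,0,0.174],[0,0,0,0.174],[0,0,0,0.174],[0,0,0,0.174],[0,0,0,0.179],[0,0,0,0],[0,0,0,0]]]' > next.json && python3 jog.py next.json 60; python3 to.py 471.9 -36.8 18 -76.9
python3 - <<'E'
from h import *
im=snap('scene');cv2.imwrite('pics/s3.png',cv2.resize(im[120:280,220:480],None,fx=3,fy=3)[:,:,::-1])
E
```

```text
d [-0.   0.  -1.8] turn 1.571 yaw 13.09 tcp [471.9 -36.8  16.2] q6 1.46
time_s: 11.65
tcp_pos: [471.3, -37.0, 96.2]
ee_rot: [0.994, 0.114, -0.001, 0.0]
force: [0.3, 0.3, 0.7]
opening: 79.7
gripper_force: 0.0
time_s: 13.02
tcp_pos: [471.8, -36.8, 95.7]
ee_rot: [0.784, -0.621, -0.0, 0.0]
force: [0.4, -0.2, 1.3]
opening: 60.0
gripper_force: 0.0
d [ 0.  -0.1 77.7] turn 0.003 yaw -76.71 tcp [471.8 -36.8  95.7] q6 -0.11
```

View pics/s3.png

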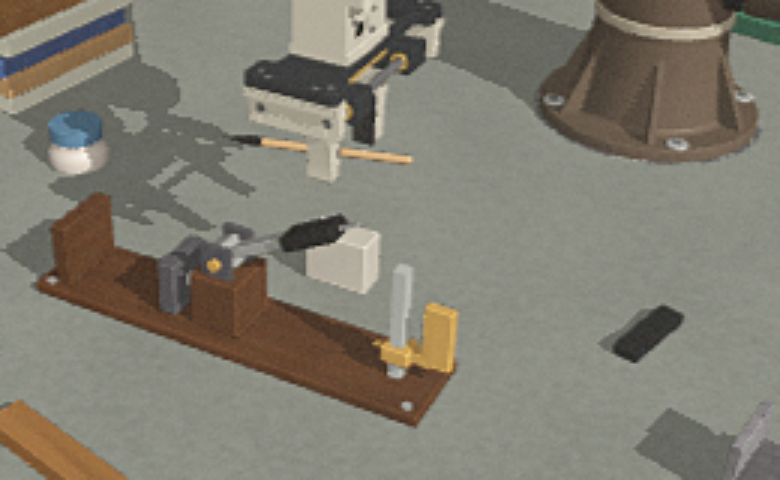

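Stone stands upright on the desk at crop (340,258), free of the gripper. Regrasp across the width.

```bash
echo '[[[0,0,40,0],[0,0,25,0],[0,0,13,0],[0,0,0,0],[0,0,0,0]]]' > next.json && python3 jog.py next.json; echo '[[[0,0,0,0],[0,0,0,0],[0,0,0,0],[0,0,0,0],[0,0,0,0]]]' > next.json && python3 jog.py next.json 24 20;echo '[[[0,0,-15,0],[0,0,-40,0],[0,0,-45,0],[0,0,0,0],[0,0,0,0]]]' > next.json && python3 jog.py next.json
python3 - <<'E'
import numpy as np
O=np.array([609,-151]);a=np.radians(13.1);yd=np.array([-np.sin(a),np.cos(a)]);print(O-4*yd)
E
python3 to.py 609.9 -154.9 118 -76.9
```

```text
time_s: 13.7
tcp_pos: [472.6, -36.6, 18.6]
ee_rot: [0.783, -0.622, 0.0, -0.0]
force: [-0.3, -0.1, 0.5]
opening: 60.2
gripper_force: 0.0
time_s: 14.32
tcp_pos: [472.1, -36.7, 18.0]
ee_rot: [0.783, -0.622, 0.0, -0.0]
force: [0.7, 0.3, 3.1]
opening: 29.8
gripper_force: 20.0
time_s: 14.95
tcp_pos: [471.0, -36.8, 117.1]
ee_rot: [0.783, -0.622, -0.0, 0.0]
force: [-0.4, -0.6, -3.2]
opening: 29.3
gripper_force: 20.0
[ 609.90660523 -154.89590387]
d [ 146.4 -108.6   -1. ] turn -0.001 yaw -76.96 tcp [471.  -36.8 117.1] q6 -0.11
```

```bash
echo '[[[50,0,0,0],[50,0,0,0],[46,0,0,0],[0,-55,0,0],[0,-53.5,0,0],[0,0,30,0],[0,0,0,0],[0,0,0,0],[0,0,0,0],[0,0,0,0]]]' > next.json && python3 jog.py next.json; python3 to.py 609.9 -154.9 31 -76.9
python3 - <<'E'
from h import *
import pickle
c=robot.get_calibration('wrist');im=snap('wrist');pickle.dump((c,im),open('w3.pkl','wb'));s=snap('scene')
a=cv2.resize(im[100:400,170:470],(600,600));cv2.imwrite('pics/w3.png',a[:,:,::-1])
E
```

```text
time_s: 16.2
tcp_pos: [610.8, -154.5, 88.9]
ee_rot: [0.783, -0.622, 0.001, -0.001]
force: [0.4, 0.2, -2.8]
opening: 29.5
gripper_force: 20.0
d [ 0.1  1.  57.9] turn -0.001 yaw -76.94 tcp [ 610.8 -154.5   88.9] q6 0.17
```

View pics/w3.png

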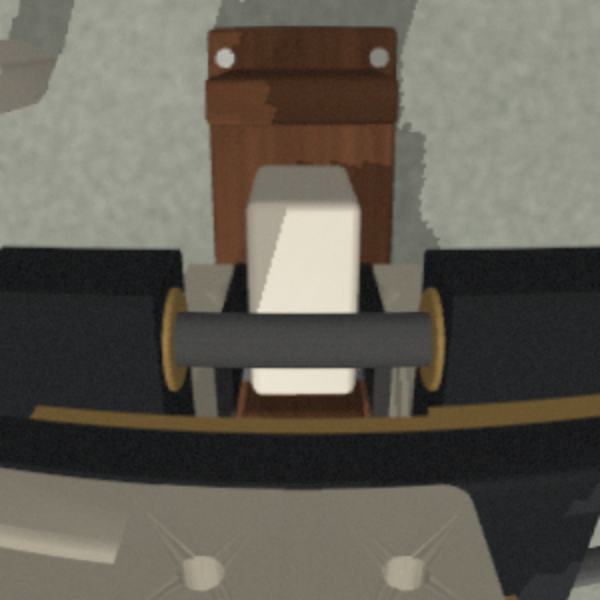

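Stone is aligned over the bed: crop x 245–360, base 210–395 wide, fence at row 100, clear. Lower.

```bash
echo '[[[0,1,30,0],[0,0,20,0],[0,0,5,0],[0,0,0,0],[0,0,0,0]]]' > next.json && python3 jog.py next.json; echo '[[[0,0,2,0],[0,0,1,0],[0,0,0,0]]]' > next.json && python3 jog.py next.json;echo '[[[0,0,1,0],[0,0,1,0],[0,0,0,0]]]' > next.json && python3 jog.py next.json
```

```text
time_s: 16.92
tcp_pos: [610.4, -154.7, 33.9]
ee_rot: [0.783, -0.622, 0.001, -0.0]
force: [-0.2, 0.3, -1.2]
opening: 29.8
gripper_force: 20.0
time_s: 17.3
tcp_pos: [609.8, -154.7, 30.1]
ee_rot: [0.783, -0.622, 0.0, -0.0]
force: [0.2, 1.0, -0.0]
opening: 29.7
gripper_force: 20.0
time_s: 17.68
tcp_pos: [610.5, -154.6, 29.7]
ee_rot: [0.783, -0.622, 0.001, -0.001]
force: [-3.5, 4.1, 11.6]
opening: 30.0
gripper_force: 20.0
```

```bash
echo '[[[0,0,0,0],[0,0,0,0],[0,0,0,0],[0,0,-30,0],[0,0,-50,0],[0,0,-50,0],[0,0,0,0]]]' > next.json && python3 jog.py next.json 60; python3 to.py 568 25.3 160 -76.9;python3 - <<'E'
from h import *
im=snap('scene');cv2.imwrite('pics/s4.png',cv2.resize(im[150:270,220:400],None,fx=4,fy=4)[:,:,::-1])
E
```

```text
time_s: 18.55
tcp_pos: [612.3, -155.1, 162.6]
ee_rot: [0.783, -0.622, 0.003, -0.002]
force: [-0.3, -0.7, 0.6]
opening: 60.0
gripper_force: 0.0
d [-185.8    2.3    2.1] turn -0.0 yaw -76.91 tcp [ 612.3 -155.1  162.6] q6 0.17
```

View pics/s4.png

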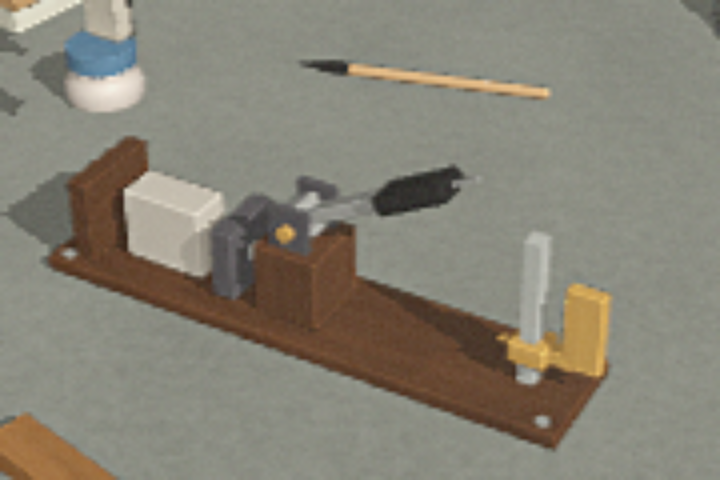

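Stone stands flat on the bed between fence and jaw (crop (170,220)). Pictures are used up; the rest goes by numbers. Move over the pad, fingers shut.

```bash
echo '[[[-60,1,0,0],[-60,1,0,0],[-60,0,0,0],[-6,0,0,0],[0,0,0,0],[0,0,0,0],[0,0,0,0]]]' > next.json && python3 jog.py next.json 0; echo '[[[0,0,15,0],[0,0,10,0],[0,0,4,0],[0,0,4,0],[0,0,4,0],[0,0,0,0]]]' > next.json && python3 jog.py next.json; python3 to.py 568 25.3 160 -76.9
```

```text
time_s: 19.48
tcp_pos: [565.6, 24.8, 157.4]
ee_rot: [0.782, -0.623, -0.0, 0.0]
force: [-0.5, 0.1, 0.1]
opening: 0.8
gripper_force: 0.0
time_s: 20.23
tcp_pos: [565.4, 26.1, 120.6]
ee_rot: [0.783, -0.622, -0.0, 0.0]
force: [0.5, 0.9, -0.4]
opening: 0.2
gripper_force: 0.0
d [  1.3  -2.3 -39.4] turn -0.001 yaw -76.93 tcp [565.4  26.1 120.6] q6 -0.16
```

```bash
echo '[[[0,0,4,0],[0,0,4,0],[0,0,4,0],[0,0,4,0],[0,0,4,0],[0,0,0,0]]]' > next.json && python3 jog.py next.json
```

```text
time_s: 20.98
tcp_pos: [565.3, 25.9, 100.3]
ee_rot: [0.783, -0.622, -0.0, 0.0]
force: [-1.0, -0.4, 0.4]
opening: 0.9
gripper_force: 0.0
```

```bash
cat > lev.py <<'E'
from h import *
O=np.array([609,-151.]);a=np.radians(13.1);yd=np.array([-np.sin(a),np.cos(a)]);xd=np.array([np.cos(a),np.sin(a)])
def W(x,y,z): return np.r_[O+x*xd+y*yd,z]
if __name__=='__main__':
    for n in('scene','top'):
        im=snap(n); np.save(n+'.npy',im); print(n,[(th,proj(n,W(0,95+130*np.cos(.5-th),75+130*np.sin(.5-th))).round(1)) for th in(0,.2,.4,.6)], 'index',proj(n,W(0,247-20,33)).round(1))
        r=proj(n,W(0,185,95)).astype(int); m=(im.max(2)<50).astype(np.uint8)
        k,l,st,ce=cv2.connectedComponentsWithStats(m)
        for i in range(1,k):
            if st[i,4]>25 and np.hypot(*(ce[i]-r))<60: print(st[i],ce[i].round(1))
    s=[robot.state()['force'][2]];print(s,(robot.state()['tcp_pos']))
E
python3 lev.py; echo '[[[0,0,0,0]]]' > next.json && python3 jog.py next.json
```

```text
scene [(0, array([340. , 194.4])), (0.2, array([343.8, 204.7])), (0.4, array([345.4, 214.7])), (0.6, array([345., 224.]))] index [345.5 234.3]
[315 197  20   9  67] [322.9 201.7]
top [(0, array([306.1, 206.1])), (0.2, array([302.5, 208.2])), (0.4, array([301.1, 209.8])), (0.6, array([302. , 210.9]))] index [301.9 212.2]
[298 157  10   9  73] [302.5 161.2]
[308 206  28  13  84] [322.9 213.9]
[np.float64(0.6144711975568103)] [565.38092785  25.93361621 100.59747088]
time_s: 21.2
tcp_pos: [565.5, 26.0, 100.7]
ee_rot: [0.783, -0.622, -0.0, 0.0]
force: [0.2, 0.0, -0.3]
opening: 0.6
gripper_force: 0.0
```

```bash
echo '[[[0,0,4,0],[0,0,4,0],[0,0,4,0]]]' > next.json && python3 jog.py next.json; echo '[[[0,0,2,0],[0,0,2,0],[0,0,2,0],[0,0,0,0]]]' > next.json && python3 jog.py next.json; python3 lev.py|grep '^\['
```

```text
time_s: 21.58
tcp_pos: [565.6, 26.1, 88.5]
ee_rot: [0.783, -0.622, -0.0, -0.0]
force: [0.1, 0.5, 1.3]
opening: 0.5
gripper_force: 0.6
time_s: 22.08
tcp_pos: [565.5, 26.0, 82.6]
ee_rot: [0.783, -0.622, -0.0, 0.0]
force: [-0.9, -0.3, -0.5]
opening: 0.6
gripper_force: 0.0
[316 202  23   9  75] [326.2 206.9]
[300 161   9   9  65] [303.8 164.8]
[306 208  30  12  72] [322.5 215.1]
[np.float64(-0.15679748503691374)] [565.38133378  25.9387284   82.63702525]
```

```bash
for i in 1; do echo '[[[0,0,2,0],[0,0,1,0],[0,0,0,0]]]' > next.json && python3 jog.py next.json; done; echo '[[[0,0,2,0],[0,0,1,0],[0,0,0,0]]]' > next.json && python3 jog.py next.json|grep -E 'tcp|force'
python3 - <<'E'
from h import *
print(np.mean([robot.state()['force'][2] for _ in range(5)]))
E
```

```text
time_s: 22.55
tcp_pos: [565.6, 26.1, 79.7]
ee_rot: [0.783, -0.622, 0.0, -0.0]
force: [-0.0, 0.1, 0.2]
opening: 0.3
gripper_force: 0.2
tcp_pos: [565.5, 26.0, 76.7]
force: [0.4, -0.2, 1.1]
gripper_force: 0.2
1.0670201246563544
```

```bash
echo '[[[0,0,1.5,0],[0,0,0,0]]]' > next.json && python3 jog.py next.json|grep -E 'tcp|force'
```

```text
tcp_pos: [565.5, 26.0, 75.2]
force: [0.5, -0.3, 1.0]
gripper_force: 0.4
```

```bash
echo '[[[0,0,1.5,0],[0,0,0,0]]]' > next.json && python3 jog.py next.json|grep -E 'tcp|force'; python3 lev.py
```

```text
tcp_pos: [565.6, 26.1, 73.7]
force: [-0.2, 0.8, 1.7]
gripper_force: 0.4
scene [(0, array([340. , 194.4])), (0.2, array([343.8, 204.7])), (0.4, array([345.4, 214.7])), (0.6, array([345., 224.]))] index [345.5 234.3]
[317 204  21  11  60] [325.3 210. ]
top [(0, array([306.1, 206.1])), (0.2, array([302.5, 208.2])), (0.4, array([301.1, 209.8])), (0.6, array([302. , 210.9]))] index [301.9 212.2]
[300 162   9   9  65] [304.2 166.1]
[310 208  26  12  64] [323.6 215.3]
[np.float64(0.012916814329813064)] [565.53597418  26.00000661  73.69996934]
```

```bash
echo '[[[0,0,1,0],[0,0,0,0]]]' > next.json && python3 jog.py next.json|grep -E 'tcp|^force'
```

```text
tcp_pos: [565.6, 26.1, 72.7]
force: [0.7, 1.2, 1.3]
```

```bash
echo '[[[0,0,1,0],[0,0,0,0]]]' > next.json && python3 jog.py next.json|grep -E 'tcp|^force'
```

```text
tcp_pos: [565.5, 26.1, 71.7]
force: [0.0, 0.7, 0.5]
```

```bash
echo '[[[0,0,1,0],[0,0,0,0]]]' > next.json && python3 jog.py next.json|grep -E 'tcp|^force'
```

```text
tcp_pos: [565.5, 26.0, 70.7]
force: [0.3, 1.1, 1.5]
```

```bash
echo '[[[0,0,1,0],[0,0,0,0]]]' > next.json && python3 jog.py next.json|grep -E 'tcp|^force'
python3 - <<'E'
from lev import *
for th in(.4,.5,.6): print(th,[proj('scene',W(x,95+l*np.cos(.5-th),75+l*np.sin(.5-th))).round(1) for x,l in((0,88),(0,114),(0,130))])
im=snap('scene');print(im[200:236,338:352].max(2))
E
```

```text
tcp_pos: [565.5, 26.0, 69.7]
force: [0.1, 0.5, 1.8]
0.4 [array([329., 211.]), array([339.1, 213.3]), array([345.4, 214.7])]
0.5 [array([329.1, 214.2]), array([339.2, 217.4]), array([345.5, 219.5])]
0.6 [array([328.9, 217.2]), array([338.8, 221.4]), array([345., 224.])]
[[139 142 143 142 142 142 146 146 144 146 145 148 146 145]
 [142 143 141 146 139 141 147 149 139 143 143 144 141 144]
 [138 145 144 141 144 146 150 142 140 144 146 146 147 144]
 [145 145 140 145 141 149 149 148 143 141 146 142 143 145]
 [143 143 142 150 145 146 145 143 146 147 149 148 145 142]
 [147 147 137 145 146 143 144 144 144 150 143 144 142 142]
 [147 145 142 143 142 141 141 144 144 146 140 146 139 141]
 [ 89 143 148 140 143 144 142 137 145 142 144 146 148 143]
 [ 47 100 140 145 144 144 147 146 145 145 143 147 144 144]
 [ 48  53 141 151 144 141 146 142 146 145 148 149 145 151]
 [ 45  37 137 149 141 145 143 141 145 142 145 143 140 176]
 [ 73  63 133 140 142 143 145 151 145 147 143 141 138 163]
 [158 161 157 154 149 143 136 140 144 141 144 141 146 165]
 [112 145 147 147 146 154 128 136 138 142 143 138 147 163]
 [13
[... 594 characters left out ...]
4 145 144 145 144 142 140 143 139 142 142 159 168]
 [143 142 145 143 148 142 142 142 140 146 138 141 156 167]
 [143 141 137 139 143 142 141 149 145 139 145 143 166 171]
 [149 142 142 137 138 146 144 141 141 143 142 141 166 170]
 [118 153 156 154 147 148 144 146 142 142 138 134 164 171]
 [ 95 111 106 121 151 154 157 144 143 144 141 137 168 169]
 [ 77  64 100  99 111 107 119 150 151 148 145 147 168 171]
 [ 78  77  70  91 104  96  97 110 104 113 145 151 167 173]
 [ 80  79  78  76  70 102 100  97  93  93  97 129 162 173]
 [ 83  77  73  82  78  77  79 134 141 115 119 153 163 172]
 [ 77  77  76  75  78  70 160 207 176 142 196 204 171 170]
 [ 76  80  75  75  77  79  78 101 130 225 222 208 200 181]]
```

Run:
```python
from lev import *
im=snap('scene').astype(int)
for r in range(188,234): print(r,''.join('#' if p.max()<55 else '+' if p.max()<95 else 'b' if p[0]-p[2]>25 else '-' if p.max()<125 else 'W' if p.max()>172 else '.' for p in im[r,290:352]))
t=robot.state()['tcp_pos'];print(proj('scene',t),[proj('scene',t+[0,0,z]).round(0) for z in(20,40,60)])
```

```text
188 -..WWWWWb....-####+#+++++++++++++++++++++---.bbb++++..........
189 ---...WWW.WbW.bW-####+#+++++++++++++++++-...bbb++++...........
190 .--.....WbWWWWW..WW-+####++++++++++++++-.--++++#++............
191 ---...++....WWWWbWW.WW.-####+++++++++W.---.+--##+.............
192 ---...++-......WWWWWW.WWbW-##+#++++#bb.---b-Wbb...............
193 ---WW..+-..........WWWWWW..bW-+####-bW.-.bb-WWb...............
194 -..WWW.W..............WW.WWWb.....WbbW..bbb-WWb...............
195 -..WbWWWW.W..............WW.WWWWWWbWbW.WbWW+.bb...............
196 .....bbbWWWWWW..............WWWWWWWbWW.WWWW--WW...............
197 ....++..bbWWWWWWWW............WbWWWWWW.WWbW-.WW...............
198 ....----+-.bWWWWWWWWW.WW......--WbWWWb.WWb.-bbW...............
199 ..--------++-.WbbWWWWWWW......++.WWWWW.WWb.+bbW...............
200 -...-----.-+++-.WWbWWWWW.WWWWb.+-WWWbW.WWb.+bbW...............
201 +--.....---++++....W.WWWWWWWWWW.WWWWbbbWWb.+WWW...............
202 -+++++-------+-........WbWWWWWWbWWWWWW..bb.+bbW...............
203 ++++++++......-----.-......WWbWbWWWW.W.WbWW-bWW...............
204 +++++++.W........----.--
[... 1373 characters left out ...]
.....
225 ++++++++bbbbbbbbbb+bbbbbbbbbb++++++++bb-......................
226 ++++++++bbbbbbbbbbb+bbbbbbbbbb++++++++bbbb-...................
227 ++++++++bbbbbbbbbbbbbbbbbbbbbbb+++++++++bbbbb-................
228 +++b++++bbbbbbbbbbbbbbbbbb+bbbbbb+++++++++++bbbb-.............
229 ++++++++bbbb++bbbbbbbbbbbbbbbbbbbb++++++++++++++bbb-..........
230 b+++++++bbbbbbbbbbbbbbbbbbbbbbb++bbb++++++++++++++bbbb-.......
231 b+bb+++bbbbbbbbbbbbbbbbbbbbbbbbbbbbbbb+++++++++++++bbbbbb-...W
232 bbbbbbb+++bbbbbbbbbbbbbbbbbbbbbbbbbbbbb+++++++++++++++bb+bbb..
233 bbbb+b++bbbbbbbbbbbbbbbbbbbbbbbbbbbbbbbbb++++++++++++++bbbbb..
[329.21847849 215.43988418] [array([329., 208.]), array([329., 201.]), array([330., 194.])]
```

Fingertips rest on the pad and the lever follows, about 0.39 rad by the pointer. Press on.

```bash
echo '[[[0,0,2,0],[0,0,2,0],[0,0,2,0],[0,0,2,0],[0,0,0,0]]]' > next.json && python3 jog.py next.json|grep -E 'tcp|^force'
```

```text
tcp_pos: [565.3, 25.9, 61.4]
force: [0.1, 0.0, -0.2]
```

```bash
echo '[[[0,0,1.5,0],[0,0,0,0]]]' > next.json && python3 jog.py next.json|grep -E 'tcp|^force'
```

```text
tcp_pos: [565.3, 25.9, 60.1]
force: [1.2, 0.1, -0.1]
```

```bash
echo '[[[0,0,1.5,0],[0,0,0,0]]]' > next.json && python3 jog.py next.json|grep -E 'tcp|^force'
```

```text
tcp_pos: [565.4, 26.0, 58.6]
force: [0.1, 0.7, -0.5]
```

Run:
```python
from lev import *
im=snap('scene').astype(int)
for r in range(200,234): print(r,''.join('#' if p.max()<55 else '+' if p.max()<95 else 'b' if p[0]-p[2]>25 else '-' if p.max()<125 else 'W' if p.max()>172 else '.' for p in im[r,300:352]))
```

```text
200 WW..............WWWWWWWWWbbW.WWbW-.bW...............
201 WWWbW..W...........WWbWWWWWb.WbWW-WbW...............
202 bWWWWWWW..W............WWWWW.bbW.+WbW...............
203 ...bWWWWWWW.WW......++-WWWWW.WWb.+bbW...............
204 ---...bWWbWWWW......++.WWWWW.Wbb.+bWW...............
205 .....--..bWWWWWWW.WW.-.WWWWW.WbW.#WbW...............
206 ..WW.....-..WWWWWWWWWWWWWWWW.WWb.-WbW...............
207 .....WWW...--..bbbWWWWWWWbWW..WW.-bbW...............
208 -.......WWW..---..WWWWWWWW...WbW.-bW................
209 ++--........W.---.-+..WWWbWW..bb.-..................
210 ++++++-..........-###.WWWWWW..Wb.+-................W
211 bbb++++++-.......+###-WbWbWWWWWb.+#++-..............
212 bbbb+++++.......+#+###+-bbWWWWbW-#####++............
213 bbbb+++++.......+####+##++-WWbb-##+#####-...........
214 bbbb+++++.......-###+######++-+##++++###-...........
215 bbbb+++++.......-############+##+###++##-...........
216 bbbb+++++.........++#######++##++###+#-+............
217 bbbb+++++............-+########+#++++#..............
218 bbbb+++++................+#######+++##-.............
219 bbbbb++++++-................+######+#+..............
220 bbbbb+++++++++-................+####+...............
221 bbbbb++++++++++++-................-+................
222 bbbbbb++++++++++++++-...............................
223 bbbbbb+++++++++++++++++-............................
224 bbbbbbb++++++++++++++++++b-.........................
225 bbbbbbbb++++++bbb++++++++++bb-......................
226 bbbbbbbbbb++++bbbbbb++++++++bbbb-...................
227 bbbbbbbbbbbbbbbbbbbbb+++++++++bbbbb-................
228 bbb+bbbbbbbbbbbbbbbbbbb++++++++++++bbb-.............
229 bbbbbbbbbbbbbbbbb+bbbbbb++++++++++++++bbb-..........
230 bbbbbbbbbbbbbbbbbb+bbbbbbb++++++++++++++bbbb-.......
231 bbbbbbbbbbbbbbbbbbbbbbbbbbbb+++++++++++++bbbbbb-....
232 bbbbbbbbbbbbbbbbbbbbbbbbbbbbb++++++++++++++bbb+bbb..
233 bbbbbbbbbbbbbbbbbbbbbbbbbbbbbbb++++++++++++++bbbbb..
```

```bash
echo '[[[0,0,1.5,0],[0,0,1,0]]]' > next.json && python3 jog.py next.json|grep -E 'tcp|^force'
```

```text
tcp_pos: [565.5, 26.1, 56.2]
force: [-0.8, 1.7, 3.1]
```

```bash
echo '[[[0,0,1,0],[0,0,0,0]]]' > next.json && python3 jog.py next.json|grep -E 'tcp|^force'
```

```text
tcp_pos: [565.6, 26.1, 55.2]
force: [0.1, 0.8, -0.3]
```

```bash
echo '[[[0,0,1,0],[0,0,0,0]]]' > next.json && python3 jog.py next.json|grep -E 'tcp|^force'
```

```text
tcp_pos: [565.6, 26.1, 54.2]
force: [-0.9, 1.0, 1.5]
```

```bash
echo '[[[0,0,1,0],[0,0,0,0]]]' > next.json && python3 jog.py next.json|grep -E 'tcp|^force'
python3 - <<'E'
from lev import *
im=snap('scene').astype(int)
for r in range(200,234): print(r,''.join('#' if p.max()<55 else '+' if p.max()<95 else 'b' if p[0]-p[2]>25 else '-' if p.max()<125 else 'W' if p.max()>172 else '.' for p in im[r,310:352]))
E
```

```text
tcp_pos: [565.6, 26.0, 53.2]
force: [-0.2, 0.7, 0.3]
200 WW.WW..b.-+##+#-bW.-WbW-bbW...............
201 ..WWW.WbW.b.--.bbW.WbbW-bWW...............
202 .....WWW.WWWWWWbbW.WbWW-.WW...............
203 b.......WWWbWWbWWW.bbWb-bWb...............
204 ............WWbWbW.WbW.+bbW...............
205 WW......b-++.WWWWb.bbW.+WbW...............
206 WWWWW.....++.WWbWb.bbW--WbW...............
207 WbWWWWWWWW.+-WWWbW.WWW-+WbW...............
208 ..bWWWWWWbW.WWWWWW.WbW.-WbW...............
209 W....WWbWWWWWWWWWW..bb.-bbW...............
210 .WW.-...WbbWWWWb.W..Wb.-bW...............W
211 ......-.-..WWW.bW...bb.-W.................
212 .......+###.WWWb..b.Wb.-..................
213 .......+###-bbWWWWW.bb.+#+-...............
214 ......+###+#+-WbbWWbbW-##+#++.............
215 ......-##+#+##++-bbbb-##+#####............
216 ......-###########+-+###+#+#+#............
217 ......-+#############+#+#+####............
218 .........-+##########++#++#+##............
219 b...........+######+#+#++++#..............
220 ++++-..........+#####+##++++..............
221 +++++++-.........++######+#+..............
222 ++++++++++-.........+#####+...............
223 +++++++++++++-.........+##................
224 +++++++++++++++b-.........................
225 +++++++++++++++++bb-......................
226 ++++++++++++++++++bbbb-...................
227 b+++++bbbb++++++++++bbbbb-................
228 bbbb++bbbbbbb+++++++++++bbbb-.............
229 bbbbbbbbbbbbbb++++++++++++++bbb-..........
230 bbbbbbbb+bbbbbbb+++++++++++++++bbb-.......
231 bbbbbbbbbbbbbbb+bb+++++++++++++bbbbbb-....
232 bbbbbbbbbbbbbbbb+bb++++++++++++++bb+++bb..
233 bbbbbbbbbbbbbbbbbbbbb++++++++++++++bbbbb.W
```

```bash
echo '[[[0,0,1,0],[0,0,0,0]]]' > next.json && python3 jog.py next.json|grep -E 'tcp|^force'
```

```text
tcp_pos: [565.6, 26.0, 52.3]
force: [-0.9, 1.3, 1.8]
```

```bash
echo '[[[0,0,1,0],[0,0,0,0]]]' > next.json && python3 jog.py next.json|grep -E 'tcp|^force'
```

```text
tcp_pos: [565.7, 26.1, 51.9]
force: [-2.7, 1.1, 7.6]
```

```bash
echo '[[[0,0,1,0],[0,0,0,0]]]' > next.json && python3 jog.py next.json|grep -E 'tcp|^force'
```

```text
tcp_pos: [565.7, 26.1, 51.6]
force: [-5.9, 1.2, 13.7]
```

```bash
echo '[[[0,0,1,0],[0,0,0,0]]]' > next.json && python3 jog.py next.json|grep -E 'time|tcp|^force'
python3 - <<'E'
from lev import *
im=snap('scene').astype(int)
for r in range(208,234): print(r,''.join('#' if p.max()<55 else '+' if p.max()<95 else 'b' if p[0]-p[2]>25 else '-' if p.max()<125 else 'W' if p.max()>172 else '.' for p in im[r,310:352]))
E
```

```text
time_s: 27.85
tcp_pos: [565.8, 26.1, 51.3]
force: [-7.7, 1.7, 21.1]
208 bWWWWWWWWb.+-WWWbW.bbW-+WbW...............
209 W.bWWWWWbWWWWWWWWW.WWb.-WbW...............
210 .WW..WbWWWWWWW.WWW.WWb.-bb...............W
211 ...W.-..WWbWWWWb.b.WWb.-bW................
212 .......-++..WWWWWWbWWW.-..................
213 ......-+###.WWW.WWWWWb.+-.................
214 ......-####+bbbWWWW.bb.+##+-..............
215 ......+##++#++-WWbWWbb+#####++............
216 ......-#######+++-WW.+###+####............
217 ......-###########+++###++##+#............
218 ........++######+####++##+++##............
219 b-.........+#####+#+#+#++#+#+#............
220 ++++-........-+########+++++.W............
221 +++++++-........+######+#++#..............
222 ++++++++++-........+#####+#-..............
223 +++++++++++++-.......+####+...............
224 +++++++++++++++b-.......++................
225 +++++++++++++++++bb-......................
226 ++++++++++++++++++bbbb-...................
227 ++++++++b+++++++++++bbbbb-................
228 bbbb++++bbbbb+++++++++++bbbb-.............
229 bbbbbbbbbbbbbb+++++++++++++++bb-.........W
230 bbbbbbbbbbbbbbbb++++++++++++++bbbb-.......
231 bbbbbbbbbbbbb+bbbb++++++++++++++bbbbb-....
232 bbbbbbbbbbbbbbbbbbb++++++++++++++bbb+bbb..
233 bbbbbbbbbbbbbbbbbbbbb++++++++++++++bbbbb..
```

Firmed up (7.6→21 N; one step more than wanted). Back off at once and lift clear, then measure pointer and marker.

```bash
echo '[[[0,0,-10,0],[0,0,-40,0],[0,0,-50,0],[60,0,-20,0],[60,0,0,0],[60,0,0,0],[0,0,0,0]]]' > next.json && python3 jog.py next.json 60
python3 - <<'E'
from lev import *
np.set_printoptions(precision=1,suppress=True)
cw=robot.get_calibration('wrist')
for n in('scene','top','wrist'): np.save(n+'.npy',snap(n))
import pickle;pickle.dump(cw,open('cw.pkl','wb'))
im=np.load('scene.npy').astype(int)
for r in range(205,262): print(r,''.join('#' if p.max()<55 else '+' if p.max()<95 else 'Y' if p[0]-p[2]>90 else 'b' if p[0]-p[2]>25 else '-' if p.max()<125 else 'W' if p.max()>165 else '.' for p in im[r,312:380]))
print(robot.state()['time_s'])
for th in(.5,.55,.6,.65): print(th,proj('scene',W(0,95+130*np.cos(.5-th),75+130*np.sin(.5-th))))
E
```

```text
time_s: 28.78
tcp_pos: [605.9, -152.5, 168.1]
ee_rot: [0.781, -0.624, -0.0, 0.001]
force: [-0.2, 0.2, 0.2]
opening: 59.2
gripper_force: 0.0
205 ....................................................................
206 ....................................................................
207 ..-.................................................................
208 .WWW.....................................WWW........................
209 ..W..W..-+#+-...........................WWWWWW......................
210 WW.WWWW.+#####+-.......................WWWWWW.......................
211 .WWWWW.+########++-.....................WWWWW.......................
212 ....W.+############+-......................WWW......................
213 ....-+####+++####+####+-................W..WWW......................
214 ..-.+###++#+##+#+#######++-..............W.WW.......................
215 ....+#######+###++++#+#####+............W..WW.......................
216 ....+###+##+###+#++##+######..............WWW.......................
217 ....-+#######+####++#+#+#+##..............WWW.......................
218 .......
[... 2579 characters left out ...]
bbbb+bbb++++b+bbbbbbbb...............
254 .......................-++++++++bbb+++bb+b.W.b+bbbbbb...............
255 ..........................++++++++bbbbb++b.WW-++bbb-................
256 .............................+++++++bbbbb+-..b++bbb.................
257 ................................+++++++bbbbbb+bbbb..................
258 ...................................+++++++bbbbbbb-..................
259 .....................................++++++++bbbb...................
260 ........................................-+++++bb....................
261 ...........................................-++b-....................
28.925
0.5 [345.5 219.5]
0.55 [345.3 221.8]
0.6 [345. 224.]
0.65 [344.6 226.1]
```

Run:
```python
from lev import *
im=np.mean([snap('scene').astype(float) for _ in range(8)],0); np.save('sm.npy',im)
bg=np.median(im[205:218,342:350].reshape(-1,3),0);print(bg)
d=(im-bg)
print('cols 334..352 blue-ish mean diff');
for r in range(214,230): print(r,np.round(d[r,334:353].mean(1)).astype(int))
# brass: ear & index
m=((im[...,0]-im[...,2])>90)
ys,xs=np.nonzero(m[215:245,335:380]);print(xs.min()+335,xs.max()+335,ys.min()+215)
for r in(232,233,234,235,236): print(r,np.round(im[r,340:356,0]-im[r,340:356,2]).astype(int))
for y in(220,225,230): print(y,proj('scene',W(0,y,33)),'ear',proj('scene',W(0,y+52,84)),proj('scene',W(5,y+52-12,84)),proj('scene',W(-5,y+52+12,84)))
```

```text
[139.375 141.25  130.5  ]
cols 334..352 blue-ish mean diff
214 [-91 -87 -71 -49 -23   4   6   2  -1   0   0   0   2   2  -1  -2   1  21
  26]
215 [-90 -89 -90 -95 -95 -56  -5   1  -1   0   2   2   2   3   2  -3   1  22
  25]
216 [ -87  -85  -86  -87  -98 -107   -8    3    2    1    2    1    3    2
   -2   -3    2   21   25]
217 [ -85  -86  -86  -85  -83 -107   -4    7    1    0   -2   -2    0    0
   -4   -5    6   23   25]
218 [-88 -86 -84 -85 -90 -92  -5   5   4   3   0   0   0   0   1  -1   9  23
  25]
219 [-87 -88 -84 -91 -41 -49 -10   1   1  -1  -1   1   1  -2  -4  -3  10  24
  25]
220 [-82 -59 -80 -77  20  34  25  16  -2  -4  -3  -2  -2  -3  -5  -3  10  24
  24]
221 [-87 -79 -91 -99  -2   8   8  18  26  22   1  -2   2   2   1  -2  17  25
  25]
222 [ -91  -90 -103  -40    0    1   -1    0    3   11  -16   -5    2   -2
   -5   -5   14   25   25]
223 [-100  -98  -35    3    2   -2    2    0    0    3   -8    0    2    0
   -2   -4   15   24   24]
224 [-47 -64  -7   3   1  -1   0   0   0  -1  -1  -2  -1  -1  -1  -2  15  25
  24]
225 [ 6  5  4  1  0 -1  0  0  2  1 -3 -1  0 -1 -1 -5
[... 312 characters left out ...]
  27
  25]
344 372 221
232 [30 33 30 48 49 47 46 44 48 57 10  6  6  8  7  1]
233 [31 33 33 29 38 74 79 60 70 74  8  2  6  7  2  9]
234 [ 35  31  31  28  94 118 102  79 116 100  10  -7   0   0  -8  36]
235 [ 33  34  33  29  34  52  69 127 125 121  92  34  14  -9  56 115]
236 [ 30  32  35  33  28  26  40 104 116 122 126 121 119  89 110 122]
220 [342.83908078 233.42909693] ear [364.78279347 222.37516145] [358.86514422 221.95557404] [370.71655537 222.79589132]
225 [344.76882654 234.08616915] ear [366.87061589 223.04381582] [360.93665043 222.62236306] [372.82077533 223.46641874]
230 [346.70692419 234.74608515] ear [368.96798141 223.71552651] [363.01761224 223.29219572] [374.93462648 224.14001523]
```

Run:
```python
from lev import *
t=np.array([471.8,-36.8,95.7]);X=np.r_[xd,0];Y=np.r_[yd,0]
for z in(0,10,20,30): print('s3 tip +%d'%z,[proj('scene',t+a*X+b*Y+[0,0,z]).round(1) for a in(30,51) for b in(-9.5,9.5)])
# ear position from w2, top at z 84
import pickle
c2,i2=pickle.load(open('w2.pkl','rb'))
m=((i2[...,0].astype(int)-i2[...,2])>90).astype(np.uint8);m[:60]=0;m[160:]=0
k,l,st,ce=cv2.connectedComponentsWithStats(m)
for i in range(1,k):
    if st[i,4]>20:
        print(st[i],ce[i]); mm=(l[:,:]==i)
        for r in range(st[i,1],st[i,1]+st[i,3]): q=np.nonzero(mm[r])[0];print(r,q.min(),q.max(),i2[r,q.min():q.max()+1,0])
for y in(220,225,230): print(y,[proj('wrist',W(x,y+52+d,84),c2).round(1) for x,d in((-5,-12),(5,-12),(5,12),(-5,12))],proj('wrist',W(0,y,33),c2).round(1))
```

```text
s3 tip +0 [array([326.2, 185.6]), array([333. , 187.6]), array([322. , 189.5]), array([328.9, 191.6])]
s3 tip +10 [array([326.2, 182.1]), array([333.1, 184.1]), array([322.1, 186. ]), array([329., 188.])]
s3 tip +20 [array([326.3, 178.6]), array([333.2, 180.5]), array([322.1, 182.4]), array([329.1, 184.5])]
s3 tip +30 [array([326.3, 175. ]), array([333.3, 176.9]), array([322.1, 178.8]), array([329.1, 180.8])]
[276  96  17  47 324] [285.10185185 122.04938272]
96 287 288 [166 162]
97 284 289 [168 171 175 172 172 162]
98 285 289 [169 175 172 171 169]
99 287 289 [170 171 169]
100 288 289 [171 167]
101 288 290 [169 168 160]
102 289 290 [169 164]
103 289 290 [169 166]
104 289 290 [169 166]
105 289 291 [168 167 160]
106 290 291 [167 164]
107 290 291 [166 164]
108 290 291 [166 170]
109 288 291 [168 170 168 162]
110 276 292 [213 205 207 194 188 192 208 218 163 170 167 166 167 168 170 168 162]
111 276 292 [199 226 225 221 222 223 225 220 164 169 166 166 169 168 167 168 164]
112 276 292 [170 228 229 228 227 226 228 220 165 163 163 163 163 168 167 169 163]
113 277 288 [221 228 227 227 227 229 21
[... 985 characters left out ...]
282 290 [195 222 228 228 228 227 226 217 165]
136 282 290 [206 222 225 224 225 228 228 221 189]
137 283 290 [216 226 225 225 225 227 225 202]
138 283 290 [207 225 226 225 224 225 226 209]
139 283 291 [199 224 227 225 227 225 224 212 167]
140 283 291 [206 223 225 227 227 225 226 218 180]
141 284 291 [220 224 226 225 226 223 218 194]
142 284 288 [210 226 228 231 223]
220 [array([285.3, 115.1]), array([276.4, 117.4]), array([281.6, 138.7]), array([290.5, 136.5])] [278.7  85.9]
225 [array([286.4, 119.6]), array([277.4, 121.8]), array([282.7, 143.1]), array([291.6, 140.9])] [279.6  89.7]
230 [array([287.4, 124. ]), array([278.5, 126.3]), array([283.8, 147.5]), array([292.7, 145.4])] [280.5  93.5]
```

Pointer at about 69 mm height (θ≈0.55), index at about 33; ear near clamp (-1, 277). Go over the ear.

```bash
echo '[[[-55,0,0,0],[-55,0,0,0],[-55,0,0,0],[-55,0,0,0],[-55,0,0,0],[0,0,0,0],[0,0,0,0]]]' > next.json && python3 jog.py next.json 50; python3 to.py 545.2 118.6 48 -76.9
```

```text
time_s: 30.2
tcp_pos: [543.8, 119.6, 169.1]
ee_rot: [0.783, -0.622, 0.0, -0.0]
force: [0.2, -1.7, 0.1]
opening: 50.2
gripper_force: 0.0
d [  1.3  -1.1 121.1] turn 0.001 yaw -76.86 tcp [543.8 119.6 169.1] q6 -0.34
```

```bash
echo '[[[1,-1,40,0],[0,0,35,0],[0,0,15,0],[0,0,10,0],[0,0,0,0]]]' > next.json && python3 jog.py next.json|grep -E 'tcp|^force'; echo '[[[0,0,10,0],[0,0,8,0],[0,0,3,0],[0,0,0,0]]]' > next.json && python3 jog.py next.json|grep -E 'tcp|^force'; echo '[[[0,0,0,0],[0,0,0,0],[0,0,0,0],[0,0,0,0],[0,0,0,0],[0,0,0,0]]]' > next.json && python3 jog.py next.json 0 15; python3 to.py 545.2 118.6 48 -76.9
```

```text
tcp_pos: [545.4, 118.2, 69.1]
force: [0.5, 0.5, 0.4]
tcp_pos: [545.0, 118.5, 47.8]
force: [0.4, 0.5, 0.8]
time_s: 32.08
tcp_pos: [546.4, 118.9, 48.5]
ee_rot: [0.783, -0.622, 0.001, -0.001]
force: [4.1, -0.2, -1.5]
opening: 9.8
gripper_force: 15.0
d [0.  1.2 0.5] turn -0.0 yaw -76.91 tcp [546.4 118.9  48.5] q6 -0.34
```

Ear gripped (opening 9.8). Relieve the small side load and slide up about 33 mm, then measure.

```bash
cat > lvl.py <<'E'
from lev import *
im=np.mean([snap('scene').astype(float) for _ in range(6)],0)
b=im[...,0]-im[...,2]
print('R-B');
for r in range(212,238): print(r,np.round(im[r,336:356].mean(1)).astype(int),np.round(b[r,340:356]).astype(int))
print(robot.state()['tcp_pos'],robot.state()['time_s'])
E
echo '[[[0,-0.5,-4,0],[0,0,-6,0],[0,0,-8,0],[0,0,-8,0],[0,0,-7,0],[0,0,0,0],[0,0,0,0]]]' > next.json && python3 jog.py next.json; python3 lvl.py
```

```text
time_s: 32.95
tcp_pos: [546.3, 118.9, 81.4]
ee_rot: [0.783, -0.622, 0.0, -0.001]
force: [5.1, -0.3, 2.0]
opening: 9.8
gripper_force: 15.0
R-B
212 [143 140 139 140 141 141 141 140 139 136 137 137 138 137 139 143 144 145
 144 129] [ 9 10 10  8  8  9  8  8  9  8  8  6  7  6  5  5]
213 [148 151 148 142 142 142 144 142 140 136 134 135 138 139 139 143 146 146
 146 130] [ 8  9  8  9  7  9 10  9 10 10  9  6  7  7  8  7]
214 [ 68  89 117 144 144 141 140 138 139 139 143 141 139 137 139 144 147 145
 148 130] [10  9  8  8  7  9  8  9 10  8  9  8  6  7  7  5]
215 [ 38  42  41  82 135 141 139 139 142 140 142 142 141 137 139 146 146 146
 147 131] [ 7  9 10  9  9 10 10  8  9  8  7  7  6  6  7  6]
216 [ 42  43  40  32 132 143 142 140 142 141 141 141 136 137 140 145 146 147
 145 132] [ 7  9 10  8  8  9  9 10 10 10 10  8  7  6  6  6]
217 [ 52  44  40  27 138 144 140 141 138 137 139 138 136 137 139 144 146 146
 143 130] [ 9 10 10  9  9  7  9 10  7 10  8  6  7  5  8  7]
218 [ 56  44  36  45 136 145 143 142 140 138 139 138 139 141 142 145 146 147
 144 128] [10  7  9  8  9 10  8  8 10  8  8  7  7  6  7  7]
[... 2094 characters left out ...]
8  60  56  70  76  71  63  84 162 171 165 169
 191 148] [33 32 33 32 32 45 49 50 56 48  7  6  7  8  7  6]
234 [ 60  59  60  62  60  60  61  60  55  57  71  73  65  83 162 169 166 168
 189 174] [35 35 33 32 33 30 48 49 50 43  7  5  8  8  7 14]
235 [ 56  56  57  59  60  59  60  62  60  63  60  55  62  83 163 169 165 168
 190 178] [34 33 32 31 34 31 33 31 49 46  6  6  7  8  7 14]
236 [ 61  56  58  56  59  58  57  59  62  58  56  70  70 113 165 169 164 168
 189 181] [30 32 35 35 33 33 30 47 55 32  6  6  7  8  6 11]
237 [ 78  63  55  56  54  57  55  57  60  60  74  78  70 113 164 168 164 174
 192 159] [31 33 33 33 33 34 50 56 58 34  7  6  6  7  4 16]
[546.30575945 118.90202897  81.18885403] 33.25
```

Index now reads row 222.2 at the tongue tip, pointer tip about 222.0–222.3. Release, and check from nearer with the wrist camera from the far side.

```bash
echo '[[[0,0,0,0],[0,0,0,0],[0,0,0,0],[0,0,-20,0],[0,0,-40,0],[0,0,-10,0],[0,-55,0,0],[0,-55,0,0],[0,-55,0,0],[0,-55,0,0],[0,0,0,0],[0,0,0,0]]]' > next.json && python3 jog.py next.json 50
python3 - <<'E'
from lev import *
import pickle
c=robot.get_calibration('wrist');im=np.mean([snap('wrist').astype(float) for _ in range(6)],0)
pickle.dump((c,im),open('w5.pkl','wb'))
p=proj('wrist',W(0,225,67),c);q=proj('wrist',W(0,225,77),c);print(p,q,'post top',proj('wrist',W(0,247,110),c),'x+5',proj('wrist',W(5,225,67),c),'y+5',proj('wrist',W(0,230,67),c))
u,v=p.astype(int)
for r in range(v-12,v+16): print(r,' '.join('%4d'%x for x in im[r,u-14:u+14].mean(1)),'|',''.join('Y' if x>70 else 'b' if x>25 else '.' for x in (im[r,u-14:u+14,0]-im[r,u-14:u+14,2])))
print(u-14,robot.state()['time_s'])
E
```

```text
time_s: 34.75
tcp_pos: [759.1, 168.1, 149.3]
ee_rot: [0.783, -0.622, -0.001, 0.001]
force: [-0.4, -0.2, 0.0]
opening: 50.1
gripper_force: 0.0
[534.24008212 149.64208179] [540.05694301 150.86257995] post top [558.44755142 179.23133611] x+5 [530.70790235 149.31618145] y+5 [533.81646551 154.47334279]
137   49   49   50   50   52   62   62   65   66   68   70   87  142  113  108  159  175  168  152  147  145  145  147  146  146  149  153  150 | bbbbbbbbbbbb................
138   48   51   49   47   55   64   62   64   67   70   69  105  145  114  106  164  174  170  157  152  150  149  147  147  144  147  149  147 | bbbbbbbbbbbb................
139   47   49   49   49   56   64   60   65   68   69   68  113  145  112  104  169  175  168  156  155  152  150  148  149  144  143  145  145 | bbbbbbbbbbb.................
140   49   51   49   49   61   65   62   66   68   69   70  119  145  105  122  171  174  169  155  155  152  150  150  149  146  147  146  144 | bbbbbbbbbbb.................
141   48   49   50   49   67   62   63   66   67   69   72  120  139  100  133  173  175  162  154  1
[... 3408 characters left out ...]
  66   60   86   93   94   96   99   99  112  146  156  154  152  132  128  126  125  124  123  124  124  123  124  139  152  150  150 | ...bYYYYYYYYYYYYYYYYYYYYb...
162  100   88   85   91   93   96   98   99  101  128  167  176  175  173  145  131  130  129  127  128  128  131  130  126  125  151  153  152 | ...bYYYYYYYYYYYYYYYYYYYYY...
163   99   95   95   92   94   94   98   99  101  132  170  176  177  168  138  130  131  129  130  129  129  131  131  129  126  152  154  154 | ...bYYYYYYYYYYYYYYYYYYYYY...
164   93   92   88   93   94   96   98  101  103  138  170  177  176  175  167  147  131  130  130  128  130  133  130  128  131  153  156  154 | ...bYYYYYYYYYYYYYYYYYYYYb...
520 35.05
```

The close view shows the pointer's end (rows up to 147) and the tongue's tip (from row 150) in line: edges at columns 531.9, 533.7 and 536.8 for both, so level within about 1 mm. Hand in.

```bash
python3 -c "
from workcell import robot
print(robot.finish_job(), robot.state()['time_s'])"
```

```text
the job is handed in; nothing more can be done
the job is handed in; nothing more can be done
```

The job is handed in (about 36 s of robot time): the stone was regrasped across its width, set flat between fence and jaw, and clamped at about 0.55 rad, and the marker is level with the pointer to within about 1 mm; the last press reached 21 N, above the 5 to 10 N of a firm press, before I backed off, and I did not look at the stone again after clamping.

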